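# Pack and clamp cut tubes in the batch rack

## Task

Pack the two cut tubes upright in the batch rack, the wide bare-aluminium one against the green end wall and the narrow blue one next to it, with their 50 mm sides across the rack. Then slide the yellow stop up until both tubes are snug between it and the wall, put the red key fully into the brass clamp, turn it clockwise as far as it goes, let go and leave the key in. Do not knock a tube over, and leave the other tools on the bench where they are.

Things in the scene. Friction and masses are not known exactly. Their poses are not given: they have to be found in the camera images.
- rack: Batch rack fixed to the bench: dark base plate 100 (x) by 340 (y) by 10 mm, its top the rack floor. Origin: centre of the underside, at bench level. +y runs to the green end wall (100 wide, 12 thick, top 90 mm above the bench, inner face at y=+140). Low aluminium rails from y=-100 to +140, inner faces at x=+-30, tops 22 mm above the bench, guide the tubes. The key clamp stands at y=-145.
- rack_wall (a point): Point on the inner face of the green end wall, mid channel, at floor level (10 mm above the bench). Axes as the rack's: +y into the wall, z up. The tubes stand on its -y side.
- stop (a joint): Position of the yellow stop along the rack, m: 0 = fully back (face 175 mm from the wall), grows towards the wall, travel 0.15. It slides stiffly (about 3 N) and stays where it is left.
- stop_face (a point): Point on the yellow stop's face that looks to the wall, mid channel, at floor level (10 mm above the bench); axes as the rack's. The stop: plate 56 wide (x), 12 thick (y), 11 to 81 mm above the bench; behind it (-y) a 55 mm foot, 24 mm high, with the handle, and a low flat bar (20 mm high) that runs through the key clamp and out some 10 to 130 mm behind it.
- stop_handle (a point): Point on the axis of the stop's black upright round handle (24 mm diameter, 65 to 120 mm above the bench), 100 mm above the bench; the handle axis is 45 mm behind (-y) the stop's face, 33 mm behind the back of its plate. Moves with the stop.
- lock (a joint): Angle of the brass key clamp on the rack, rad: starts between 0 and 0.2, grows clockwise seen from above, ends at a hard stop at 1.3. At 0 the slot lies across the rack (along rack x). Turns with about 0.06 N m and stays where it is left.
- lock_mouth (a point): Centre of the slot mouth on the top of the brass key clamp (50 mm square, 36 mm thick, top 96 mm above the bench), turning with it. Its x axis lies along the slot, z up. The slot is 37 by 14 mm, 33 mm deep, so the 30 by 7 mm key blade has about 0.24 rad of free play before it turns the clamp.
- wide_tube: Cut length of bare aluminium rectangular tube standing on end, open ends, 50 (x) by 40 (y) mm, 110 mm tall (z), about 0.2 kg. Origin: centre of the lower end.
- narrow_tube: Cut length of blue painted rectangular tube standing on end, open ends, 50 (x) by 25 (y) mm, 110 mm tall (z), about 0.16 kg. Origin: centre of the lower end.
- key: Key with a red grip, upright in its stand, 92 mm tall, 0.09 kg. Origin: the blade's lower point; z up, x along the width of blade and grip. Blade 30 (x) by 7 mm, 30 long, its lower 15 mm tapering to a V point in mid width; collar 46 by 24 from 30 to 36 mm up, rests on the slot's rim when fully in; stem 16 by 10; red grip 54 (x) by 14 from 52 to 92 mm up. A half turn about z makes no difference.
- key_stand: Black block fixed to the bench, 70 (x) by 50 (y) by 46 mm high, with a slot 34 by 11 mm, 33 mm deep, along its x in which the key stands, point 16 mm above the bench. Origin: centre of the underside.
- tape_measure: Bystander: red and black tape measure, 81 by 37 by 62 mm. Origin: centre of the underside.
- wrench: Bystander: steel wrench, 190 mm long, lying flat. Origin: under its middle.
- screwdriver: Bystander: screwdriver, 200 mm long, lying. Origin: under its middle.
- angle: Bystander: piece of aluminium angle, 110 by 36 by 36 mm. Origin: centre of the underside.
Not all that is in view belongs to the job. Of the things that look like the narrow_tube, the largest one is meant.

How it is judged:
By the outcome, as a careful person would: the job done as asked, in the order asked, and still so for the second after the job is handed in, with the robot touching nothing.
It also fails if it takes over 69 s, if anything falls off the work surface, if the arm or the gripper's body presses on something with over 40 N, if the wrist force passes 120 N, or if a joint passes its speed limit or range.

## Robot

A 6-joint arm with a two-finger parallel gripper is mounted at the origin on the work surface. World frame = base frame: x ahead of the robot, y to its left, z up, the work surface at z = 0. Lengths are in m, angles in degrees, forces in N, time in s.
With the tool pointing down it reaches from about 0.4 to 0.925 m from the base axis. Payload 12.5 kg.
Tool frame: the origin (TCP) lies at the very end of the fingers, on their centre line; the grasp point (between the pads) lies 19 mm behind it; x points along the fingers, z is the direction in which the jaws open and shut, and the axes are right-handed (so a half turn about x gives the same grasp; the last joint's range is limited). The gripper opens to 95 mm and grips with 3 to 60 N. Pads are 20 mm wide; open, the fingers measure 119 mm over their backs; the gripper's body (75 mm by 180 mm) begins 59 mm behind the grasp point.
Start: joints at [67.002, 28.126, 89.318, -0, 62.55, -6.05], TCP at [0.182, 0.598, 0.215] pointing down, gripper open.
Joint ranges: [-177.58, 177.58], [-47.91, 125.51], [2.72, 160], [-65.01, 245.01], [3.68, 167.84], [-153.87, 153.87]. Speed limits (degrees/s): [127.2, 127.2, 159.86, 180, 180, 180].

## Interface

Orientations are given as [roll, pitch, yaw] about the fixed x, y, z axes, in that order (R = Rz(yaw) Ry(pitch) Rx(roll)).
In Python, from cell import manip, cams, order, models gives the robot as it stands.
- The arm moves only by the shell command python3 -m pendant 'ROWS'. ROWS is JSON, a list of rows, each a list of 7 numbers: the turn, a rotation vector about the world's x, y, z in degrees, then the shift along the world's x, y, z in m, then the finger opening in m, from 0 to 0.0951. In form: [[ax, ay, az, x, y, z, hand], ...]. A call has 1 to 12 rows; each row is the pose to reach, as a shift and turn from the pose measured when the call began; what a row does not reach only later rows make up. A row lasts 1/12 s, in which the tool goes at most 41.7 mm and 7.16 degrees, less where a joint would pass 70% of its speed; a pose out of reach is approached as far as the arm can. A call with a gripper value outside its range is refused whole. The fingers move at their own pace and stop on an object; the grip force is fixed at half the most. Time passes only in rows, so rows that repeat a pose let the fingers close. It gives the time, the measured TCP pose, the force and the opening at its end, in the units of the state.
- manip.get_state(): the state, without advancing time (a new reading comes with each control period).
- cams.camera(name): name is "side" or "top"; returns a dict with "frame" (480x640x3 uint8, blue, green, red), "z_map" (480x640 float32, m along the optical axis (not along the pixel's ray), 0 where there is no reading), "vertical_fov" (degrees; the focal length in pixels is half the picture's height over the tangent of half this angle, whatever the lens; pixels are square), "cx", "cy" (the principal point, pixels), "R" (3x3) and "t" (3): a world point X has camera coordinates R X + t. Camera axes: x right, y down, z forward; pixel columns grow to the right and rows downward; lengths in m; the calibration is good to about 2 mm. A picture is of the moment at which its call begins.
- order.sign_off(): hands the job in, once; it reports no verdict.
Trained networks look in a picture, given as the dict that the camera call returned (one of the last four; its "shot" number tells which), for a name from the list of things; names that differ only in an ending like _2 or _b are one class to them, and where a whole thing is asked for, a point or a joint stands for the part that bears it (a point fixed in the world has none). Each returns a list of dicts, best first, with "conf" (0 to 1); they miss things now and then, are a little off and sometimes report something else, mostly with a low value. They report only what shows in the picture. A call takes as long as a camera call. They do not tell look-alikes from the thing itself.
- models.find_in(picture, target): "position" ([x, y, z] in m, in world coordinates, good to about 4 mm: the middle of the surface that is visible of it).
- models.trace(picture, target): "pixels" (480x640 bool, what is visible of it).
The state is a dict: "t": time; "joint_positions": joint angles; "joint_vel": joint speeds; "tau": joint torques, N m; "eef_pos": TCP position; "tool_rot": TCP orientation; "contact_force": force on the tool from outside, world axes, zero at the start; "moment": the same for the moment, N m; "opening": finger opening in m.
Only numpy, scipy, OpenCV 4.12 (cv2) and the standard library are available. Lean on these libraries where they do the work, as an engineer would, in place of code of your own. Each camera call takes 0.05 s, during which the arm holds its last target. There are 200 camera calls.

## Working session

There is one attempt and no reset: what is moved stays moved. The work goes in short steps, Python scripts to look and compute and a shell command to move; the robot and the scene stay as the last step left them, time stands still between calls to the robot, and variables do not carry over. Pictures are saved under pics/ and viewed, about 8 in all and at most 12, crops included, and the job is handed in when it is done.

```bash
mkdir -p pics
cat > h.py <<'E'
from cell import manip,cams,order,models
import numpy as np,cv2
def K(c):
    f=240/np.tan(np.radians(c["vertical_fov"])/2); return f,c["cx"],c["cy"]
def cloud(c):
    f,cx,cy=K(c); z=c["z_map"]; v,u=np.mgrid[:480,:640]
    P=np.stack([(u-cx)/f*z,(v-cy)/f*z,z],-1)
    return (P-np.array(c["t"]))@np.array(c["R"])  # R^T(P-t)
def proj(c,X):
    f,cx,cy=K(c); p=np.array(c["R"])@np.array(X)+c["t"]; return p[0]/p[2]*f+cx,p[1]/p[2]*f+cy
E
ls
python3 - <<'E'
from h import *
s=manip.get_state(); print({k:np.round(v,3).tolist() for k,v in s.items()})
for n in("top","side"):
    c=cams.camera(n); cv2.imwrite(f"pics/{n}0.png",c["frame"]); W=cloud(c)
    print(n,c["vertical_fov"],np.round(-np.array(c["R"]).T@c["t"],3))
    for t in["rack","stop","stop_handle","lock_mouth","wide_tube","narrow_tube","key","key_stand","tape_measure","wrench","screwdriver","angle"]:
        r=models.find_in(c,t); print(t,[(np.round(d["position"],3).tolist(),round(d["conf"],2),np.round(proj(c,d["position"])).tolist()) for d in r[:4]])
E
```

```text
h.py
pics
{'t': 0.0, 'joint_positions': [67.002, 28.164, 89.35, 0.0, 62.55, -6.051], 'joint_vel': [-0.025, -0.072, 0.105, 0.001, 0.053, -0.142], 'tau': [-0.004, -61.264, -25.819, 0.069, 0.048, -0.0], 'eef_pos': [0.182, 0.598, 0.214], 'tool_rot': [173.581, 89.936, -113.367], 'contact_force': [0.688, 0.633, 0.803], 'moment': [-0.051, 0.015, -0.068], 'opening': 0.095}
top 55.83404868768693 [ 0.476 -0.043  1.009]
rack [([0.592, 0.007, 0.014], 0.9, [294.0, 255.0]), ([0.775, -0.062, 0.012], 0.23, [327.0, 176.0])]
stop [([0.584, -0.057, 0.024], 0.71, [323.0, 259.0])]
stop_handle [([0.583, -0.056, 0.024], 0.77, [322.0, 259.0]), ([0.591, 0.008, 0.013], 0.41, [293.0, 255.0])]
lock_mouth [([0.586, -0.13, 0.093], 0.69, [359.0, 255.0])]
wide_tube [([0.398, 0.274, 0.073], 0.91, [157.0, 344.0]), ([0.584, -0.127, 0.093], 0.63, [358.0, 256.0])]
narrow_tube [([0.529, 0.386, 0.06], 0.78, [110.0, 278.0]), ([0.574, 0.254, 0.054], 0.61, [176.0, 258.0])]
key [([0.408, -0.256, 0.102], 0.71, [422.0, 346.0])]
key_stand [([0.408, -0.245, 0.043], 0.95, [411.0, 343.0])]
tape_measure [([0.431, -0.024, 0.059], 0.6
[... 552 characters left out ...]
h [([0.583, -0.142, 0.088], 0.94, [342.0, 270.0])]
wide_tube [([0.393, 0.26, 0.072], 0.94, [163.0, 219.0])]
narrow_tube [([0.568, 0.316, 0.072], 0.93, [220.0, 184.0]), ([0.526, 0.388, 0.046], 0.72, [194.0, 187.0]), ([0.568, 0.251, 0.05], 0.71, [234.0, 202.0])]
key [([0.401, -0.265, 0.086], 0.59, [302.0, 361.0]), ([0.583, -0.064, 0.028], 0.41, [317.0, 273.0])]
key_stand [([0.393, -0.281, 0.037], 0.88, [305.0, 390.0])]
tape_measure [([0.422, -0.039, 0.049], 0.66, [242.0, 292.0]), ([0.583, -0.064, 0.026], 0.6, [317.0, 273.0])]
wrench [([0.775, -0.064, 0.009], 0.82, [384.0, 244.0])]
screwdriver [([0.798, 0.176, 0.017], 0.61, [326.0, 195.0])]
angle [([0.502, -0.437, 0.001], 0.84, [426.0, 436.0])]
```

View pics/top0.png

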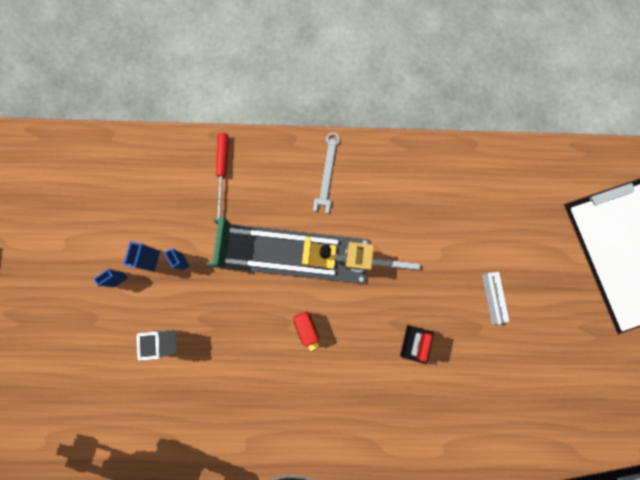

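View pics/side0.png

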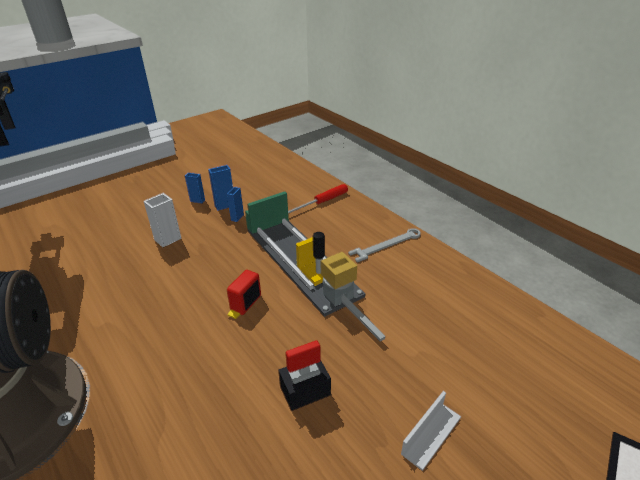

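Top view: three blue tubes, at (110,278), (142,256) and (176,258). In the side view they are at (194,187), (220,184) and (234,202). The middle one, (142,256)/(220,184), looks tallest and widest. I'll measure it and confirm it with a crop.

Run:
```python
from h import *
cs={n:cams.camera(n) for n in("top","side")}
Ws={n:cloud(c) for n,c in cs.items()}
np.savez("w0.npz",top=Ws["top"],side=Ws["side"])
def rect(P,name):
    if len(P)<5: print(name,"few",len(P));return
    (cx,cy),(w,h),a=cv2.minAreaRect((P[:,:2]*1000).astype(np.float32)); print(name,len(P),"c",round(cx,1),round(cy,1),"wh",round(w,1),round(h,1),"a",round(a,1),"z",np.round(np.percentile(P[:,2],[1,50,99])*1000,1))
def box(c0,r,zl,zh,W): 
    Q=W.reshape(-1,3); return Q[(abs(Q[:,0]-c0[0])<r)&(abs(Q[:,1]-c0[1])<r)&(Q[:,2]>zl)&(Q[:,2]<zh)]
for n,W in Ws.items():
    print(n)
    rect(box((.395,.27),.06,.1,.125,W),"wide top")
    rect(box((.568,.316),.035,.1,.125,W),"narrow top")
    for t in((.526,.388),(.568,.251)): rect(box(t,.035,.06,.125,W),"decoy")
    rect(box((.405,-.262),.06,.098,.13,W),"key grip top")
    rect(box((.405,-.262),.06,.04,.05,W),"stand top")
    rect(box((.585,-.14),.045,.09,.102,W),"clamp top")
    rect(box((.585,-.06),.05,.1,.13,W),"handle top")
    rect(box((.585,-.04),.05,.07,.088,W),"stop plate top")
    rect(box((.6,.15),.08,.083,.096,W),"wall top")
    Q=W.reshape(-1,3)
    b=(Q[:,0]>.5)&(Q[:,0]<.69)&(Q[:,2]>.0185)&(Q[:,2]<.026)&(Q[:,1]<.15)&(Q[:,1]>-.01)
    for nm,m in(("rail lo",Q[:,0]<.6),("rail hi",Q[:,0]>.6)): rect(Q[b&m],nm)
    # masks
c=cs["top"]
f=c["frame"]; g=cs["side"]["frame"]
a=cv2.resize(f[230:300,80:200],None,fx=6,fy=6)[:,:720]; b=cv2.resize(f[235:275,325:385],None,fx=6,fy=6)
s=cv2.resize(g[150:240,170:260],None,fx=4,fy=4); k=cv2.resize(f[315:375,390:450],None,fx=4,fy=4)
C=np.zeros((600,800,3),np.uint8); C[:230,:390]=cv2.resize(a,(390,230)); C[:240,400:760]=b; C[240:600,:360]=s; C[240:480,400:640]=k
cv2.imwrite("pics/crop1.png",C)
```

```text
top
wide top 275 c 395.7 280.3 wh 50.0 42.1 a 6.7 z [100.1 109.2 114.1]
narrow top 226 c 573.7 323.8 wh 27.0 50.0 a 78.0 z [100.8 109.1 112.8]
decoy 197 c 528.2 393.1 wh 19.3 37.3 a 36.4 z [60.5 74.8 82.5]
decoy 152 c 571.8 255.7 wh 36.7 18.8 a 31.0 z [61.6 76.  82.3]
key grip top 219 c 404.7 -260.3 wh 15.3 53.5 a 75.6 z [ 99.  107.9 111.3]
stand top 422 c 404.6 -260.6 wh 50.8 69.9 a 76.7 z [41.1 46.5 49.9]
clamp top 496 c 583.9 -128.8 wh 52.2 50.2 a 84.4 z [ 91.8  96.2 100.5]
handle top 122 c 584.2 -78.4 wh 58.5 38.8 a 87.9 z [100.7 119.9 123.4]
stop plate top 172 c 591.2 -43.2 wh 56.3 55.4 a 85.5 z [71.  81.1 86.5]
wall top 314 c 608.8 159.7 wh 12.6 98.7 a 84.7 z [83.4 89.7 93.6]
rail lo 274 c 566.9 70.0 wh 160.8 8.4 a 85.0 z [18.9 22.3 25.5]
rail hi 271 c 635.2 69.8 wh 160.2 8.7 a 85.1 z [18.8 22.2 25.7]
side
wide top 257 c 396.3 279.7 wh 52.4 45.1 a 7.3 z [100.2 106.6 111.5]
narrow top 171 c 574.5 324.1 wh 29.3 50.4 a 79.5 z [100.1 106.5 111.3]
decoy 149 c 527.3 392.4 wh 26.2 40.0 a 46.1 z [61.2 73.2 81.1]
decoy 155 c 573.0 256.3 wh 41.8 22.2 a 26.3 z [60.6 72.6 80.9]
key grip top 367 c 405.7 -261.0 wh 15.0 54.1 a 76.0 z [ 98.4 106.9 109.7]
stand top 724 c 405.9 -260.7 wh 51.8 70.7 a 76.6 z [40.3 45.6 49.6]
clamp top 479 c 585.3 -129.6 wh 52.4 51.5 a 85.0 z [90.1 95.3 97.7]
handle top 155 c 590.3 -61.8 wh 24.3 21.7 a 50.0 z [100.2 116.  121.6]
stop plate top 214 c 583.2 -42.0 wh 58.8 40.2 a 82.0 z [70.2 79.5 87.7]
wall top 208 c 608.7 160.2 wh 16.3 98.4 a 84.4 z [83.1 88.3 91.7]
rail lo 179 c 567.8 69.5 wh 159.4 9.7 a 85.4 z [18.8 21.5 24.2]
rail hi 102 c 638.4 98.8 wh 97.5 9.5 a 84.6 z [18.9 21.5 24. ]
```

View pics/crop1.png

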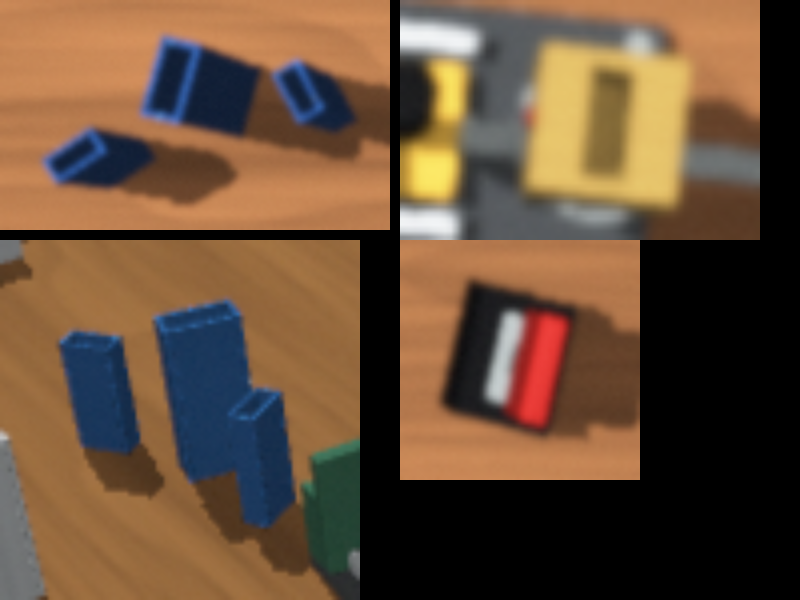

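Three blue tubes at (110,278), (142,256) and (176,258). The crop and depth agree that only the middle one is 50×27 mm and 110 mm tall; the others are 37×19×75. So the narrow tube is at (574,324) mm. The slot lies nearly across the rack.

```bash
cat >> h.py <<'E'
from scipy.spatial.transform import Rotation as Ro
def st(tx=None):
    s=manip.get_state(); R=Ro.from_euler('xyz',s["tool_rot"],degrees=True).as_matrix(); j=R[:,2]
    yaw=np.degrees(np.arctan2(j[1],j[0])); p=np.array(s["eef_pos"])
    print("t",round(s["t"],2),"p",np.round(p,4),"jaw",round(yaw,1),"down",np.round(R[:,0],3),"F",np.round(s["contact_force"],1),"M",np.round(s["moment"],2),"op",round(s["opening"],4),"j",np.round(s["joint_positions"],0))
    if tx is not None: print(" shift",np.round(np.array(tx[:3])-p,4),"turn",round((tx[3]-yaw+90)%180-90,1))
E
python3 -c "
from h import *
st((.396,.280,.17,7))"
```

```text
t 1.4 p [0.1822 0.5979 0.2147] jaw 73.0 down [ 0.  0. -1.] F [-0.   0.4  0.6] M [-0.02 -0.04  0.01] op 0.0952 j [67. 28. 89.  0. 63. -6.]
 shift [ 0.2138 -0.3179 -0.0447] turn -66.0
```

```bash
python3 -m pendant '[[0,0,-33,0.107,-0.159,-0.02,0.095],[0,0,-66,0.214,-0.318,-0.045,0.095],[0,0,-66,0.214,-0.318,-0.045,0.095],[0,0,-66,0.214,-0.318,-0.045,0.095],[0,0,-66,0.214,-0.318,-0.045,0.095],[0,0,-66,0.214,-0.318,-0.045,0.095],[0,0,-66,0.214,-0.318,-0.045,0.095],[0,0,-66,0.214,-0.318,-0.045,0.095],[0,0,-66,0.214,-0.318,-0.045,0.095],[0,0,-66,0.214,-0.318,-0.045,0.095],[0,0,-66,0.214,-0.318,-0.045,0.095],[0,0,-66,0.214,-0.318,-0.045,0.095]]'; python3 -c "
from h import *
st((.396,.280,.047,7))"
```

```text
t: 2.4
eef_pos: [0.3963, 0.2799, 0.1698]
tool_rot: [83.0, 90.0, 90.1]
contact_force: [0.6, 0.9, 0.2]
opening: 0.0944
t 2.4 p [0.3963 0.2799 0.1698] jaw 7.1 down [-0.  0. -1.] F [0.6 0.9 0.2] M [-0.01  0.03 -0.03] op 0.0944 j [ 27.  20. 112.   0.  48.  20.]
 shift [-3.000e-04  1.000e-04 -1.228e-01] turn -0.1
```

```bash
python3 -m pendant '[[0,0,0,0,0,-0.04,0.095],[0,0,0,0,0,-0.08,0.095],[0,0,0,0,0,-0.11,0.095],[0,0,0,0,0,-0.122,0.095],[0,0,0,0,0,-0.122,0.04],[0,0,0,0,0,-0.122,0.04],[0,0,0,0,0,-0.122,0.04],[0,0,0,0,0,-0.122,0.04],[0,0,0,0,0,-0.122,0.04],[0,0,0,0,0,-0.122,0.04],[0,0,0,0,0,-0.122,0.04],[0,0,0,0,0,-0.122,0.04]]'; python3 -c "
from h import *
st((.396,.280,.047,7))"
```

```text
t: 3.4
eef_pos: [0.3966, 0.28, 0.0482]
tool_rot: [29.4, 89.9, 36.5]
contact_force: [1.3, 0.2, 5.4]
opening: 0.0498
t 3.4 p [0.3966 0.28   0.0482] jaw 7.1 down [ 0.001  0.001 -1.   ] F [1.3 0.2 5.4] M [-0.07  0.16 -0.  ] op 0.0498 j [ 27.  32. 118.   0.  31.  20.]
 shift [-0.0006 -0.     -0.0012] turn -0.1
```

```bash
python3 -m pendant '[[0,0,0,0,0,0.02,0.04],[0,0,0,0,0,0.05,0.04],[0,0,0,0,0,0.08,0.04],[0,0,0,0,0,0.11,0.04],[0,0,0,0.02,-0.014,0.13,0.04],[0,0,-3,0.05,-0.035,0.13,0.04],[0,0,-6,0.08,-0.056,0.13,0.04],[0,0,-9,0.11,-0.078,0.13,0.04],[0,0,-12,0.14,-0.099,0.13,0.04],[0,0,-12,0.17,-0.12,0.13,0.04],[0,0,-12,0.195,-0.138,0.13,0.04],[0,0,-12,0.21,-0.148,0.13,0.04]]'
python3 - <<'E'
from h import *
st((.6064,.132,.059,-5))
c=cams.camera("side"); cv2.imwrite("pics/s1.png",cv2.resize(c["frame"][120:330,180:400],None,fx=2.7,fy=2.7)); 
for n in("side","top"):
    W=cloud(c) if n=="side" else cloud(cams.camera("top")); Q=W.reshape(-1,3)
    m=(abs(Q[:,0]-.607)<.045)&(abs(Q[:,1]-.132)<.04)&(Q[:,2]>.125)&(Q[:,2]<.25); P=Q[m]
    print(n,[ (round(z,3),np.round(P[(abs(P[:,2]-z)<.01)].min(0),3),np.round(P[(abs(P[:,2]-z)<.01)].max(0),3)) for z in(.14,.16,.18) if (abs(P[:,2]-z)<.01).any()])
E
```

```text
t: 4.4
eef_pos: [0.6087, 0.1295, 0.1777]
tool_rot: [15.3, 89.9, 10.2]
contact_force: [0.4, 0.7, -1.8]
opening: 0.0495
t 4.4 p [0.6087 0.1295 0.1777] jaw -5.1 down [ 0.001  0.    -1.   ] F [ 0.4  0.7 -1.8] M [-0.1   0.06 -0.02] op 0.0495 j [ 6. 30. 92.  0. 58. 11.]
 shift [-0.0023  0.0025 -0.1187] turn 0.1
side [(0.14, array([0.58 , 0.106, 0.13 ]), array([0.632, 0.155, 0.15 ])), (0.16, array([0.581, 0.106, 0.15 ]), array([0.631, 0.153, 0.17 ])), (0.18, array([0.577, 0.106, 0.17 ]), array([0.637, 0.148, 0.19 ]))]
top [(0.14, array([0.582, 0.107, 0.132]), array([0.631, 0.113, 0.15 ])), (0.16, array([0.588, 0.106, 0.15 ]), array([0.63 , 0.111, 0.168]))]
```

View pics/s1.png

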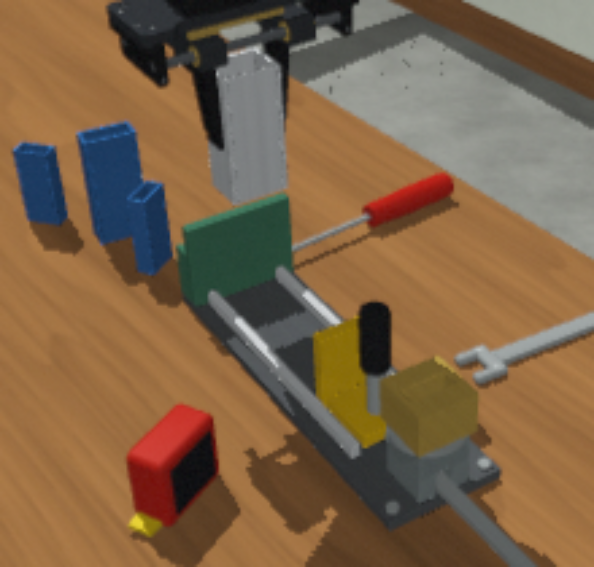

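The tube hangs upright in the jaws just in front of the green wall, ready to go down.

```bash
python3 -m pendant '[[0,0,0,-0.002,0.002,0,0.04],[0,0,0,-0.002,0.002,0,0.04],[0,0,0,-0.002,0.002,-0.02,0.04],[0,0,0,-0.002,0.002,-0.04,0.04],[0,0,0,-0.002,0.002,-0.06,0.04],[0,0,0,-0.002,0.002,-0.08,0.04],[0,0,0,-0.002,0.002,-0.09,0.04],[0,0,0,-0.002,0.002,-0.095,0.04],[0,0,0,-0.002,0.002,-0.095,0.04]]'
python3 - <<'E'
from h import *
st((.6064,.132,.059,-5))
Q=cloud(cams.camera("top")).reshape(-1,3)
m=(abs(Q[:,0]-.607)<.05)&(abs(Q[:,1]-.132)<.04)
P=Q[m&(Q[:,2]>.03)&(Q[:,2]<.085)];print(np.round(np.percentile(P,[1,99],axis=0),4))
Q=cloud(cams.camera("side")).reshape(-1,3)
P=Q[(abs(Q[:,0]-.607)<.05)&(Q[:,1]<.14)&(Q[:,1]>.09)&(Q[:,2]>.04)&(Q[:,2]<.12)];print(np.round(np.percentile(P,[1,99],axis=0),4))
E
```

```text
t: 5.25
eef_pos: [0.6057, 0.1324, 0.0819]
tool_rot: [171.5, 90.0, 166.5]
contact_force: [-0.0, 0.1, -1.4]
opening: 0.0499
t 5.25 p [0.6057 0.1324 0.0819] jaw -5.1 down [-0.  0. -1.] F [-0.   0.1 -1.4] M [-0.11  0.04  0.01] op 0.0499 j [ 6. 36. 97.  0. 46. 11.]
 shift [ 0.0007 -0.0004 -0.0229] turn 0.1
[[0.5791 0.1104 0.0355]
 [0.6226 0.1152 0.0466]]
[[0.5715 0.1095 0.0405]
 [0.6352 0.1381 0.1195]]
```

```bash
python3 -m pendant '[[0,0,0,0,0,-0.01,0.04],[0,0,0,0,0,-0.018,0.04],[0,0,0,0,0,-0.022,0.04],[0,0,0,0,0,-0.023,0.04],[0,0,0,0,0,-0.023,0.04]]'; python3 -c "
from h import *
st()"
```

```text
t: 5.77
eef_pos: [0.6063, 0.1322, 0.0598]
tool_rot: [19.9, 89.9, 14.8]
contact_force: [-0.8, 0.5, -2.4]
opening: 0.0496
t 5.77 p [0.6063 0.1322 0.0598] jaw -5.1 down [ 0.001  0.    -1.   ] F [-0.8  0.5 -2.4] M [-0.07  0.08  0.01] op 0.0496 j [ 6. 38. 98.  0. 44. 11.]
```

```bash
python3 -m pendant '[[0,0,0,0,0,-0.001,0.04],[0,0,0,0,0,-0.002,0.04],[0,0,0,0,0,-0.002,0.04],[0,0,0,0,0,-0.002,0.09],[0,0,0,0,0,-0.002,0.09],[0,0,0,0,0,-0.002,0.09],[0,0,0,0,0,-0.002,0.09],[0,0,0,0,0,0.02,0.09],[0,0,0,0,0,0.06,0.09],[0,0,0,0,0,0.1,0.09],[0,0,0,0,0,0.125,0.09]]'; python3 -c "
from h import *
st((.574,.324,.175,-11.5))"
```

```text
t: 6.68
eef_pos: [0.607, 0.1323, 0.1885]
tool_rot: [13.5, 89.8, 8.4]
contact_force: [0.6, 0.3, 0.4]
opening: 0.0895
t 6.68 p [0.607  0.1323 0.1885] jaw -5.1 down [ 0.004  0.001 -1.   ] F [0.6 0.3 0.4] M [-0.14  0.04  0.02] op 0.0895 j [ 6. 29. 92.  0. 59. 11.]
 shift [-0.033   0.1917 -0.0135] turn -6.4
```

```bash
python3 -m pendant '[[0,0,-2,-0.006,0.035,-0.01,0.095],[0,0,-4,-0.012,0.07,-0.01,0.095],[0,0,-6.4,-0.019,0.11,-0.01,0.095],[0,0,-6.4,-0.026,0.15,-0.01,0.095],[0,0,-6.4,-0.031,0.18,-0.01,0.095],[0,0,-6.4,-0.033,0.192,-0.01,0.095],[0,0,-6.4,-0.033,0.192,-0.01,0.095],[0,0,-6.4,-0.033,0.192,-0.05,0.095],[0,0,-6.4,-0.033,0.192,-0.09,0.095],[0,0,-6.4,-0.033,0.192,-0.125,0.095],[0,0,-6.4,-0.033,0.192,-0.138,0.095],[0,0,-6.4,-0.033,0.192,-0.14,0.095]]'
python3 - <<'E'
from h import *
st((.574,.324,.047,-11.5))
Q=cloud(cams.camera("top")).reshape(-1,3)
P=Q[(abs(Q[:,0]-.607)<.04)&(abs(Q[:,1]-.132)<.035)&(Q[:,2]>.108)&(Q[:,2]<.13)]
print(cv2.minAreaRect((P[:,:2]*1000).astype(np.float32)),np.median(P[:,2]))
E
```

```text
t: 7.68
eef_pos: [0.5733, 0.3226, 0.0459]
tool_rot: [-82.9, 89.9, -94.5]
contact_force: [0.0, 0.3, 0.1]
opening: 0.0949
t 7.68 p [0.5733 0.3226 0.0459] jaw -11.5 down [-0.    -0.002 -1.   ] F [0.  0.3 0.1] M [-0.18  0.07  0.01] op 0.0949 j [24. 42. 93. -0. 46. 35.]
 shift [0.0007 0.0014 0.0011] turn 0.0
((604.6585083007812, 131.9637451171875), (40.25884246826172, 50.604286193847656), 85.49485778808594) 0.11939399933119117
```

```bash
python3 -m pendant '[[0,0,0,0.0005,0.0015,0.001,0.095],[0,0,0,0.0005,0.0015,0.001,0.04],[0,0,0,0.0005,0.0015,0.001,0.04],[0,0,0,0.0005,0.0015,0.001,0.04],[0,0,0,0.0005,0.0015,0.001,0.04],[0,0,0,0.0005,0.0015,0.001,0.04],[0,0,0,0.0005,0.0015,0.001,0.04],[0,0,0,0.0005,0.0015,0.001,0.04],[0,0,0,0.0005,0.0015,0.001,0.04]]'; python3 -c "
from h import *
st((.603,.095,.178,-5))"
```

```text
t: 8.48
eef_pos: [0.5747, 0.3247, 0.0488]
tool_rot: [-6.4, 89.8, -17.9]
contact_force: [-1.1, -0.0, 1.3]
opening: 0.0496
t 8.48 p [0.5747 0.3247 0.0488] jaw -11.5 down [ 0.003 -0.001 -1.   ] F [-1.1 -0.   1.3] M [-0.06  0.14 -0.  ] op 0.0496 j [24. 42. 92. -0. 46. 35.]
 shift [ 0.0283 -0.2297  0.1292] turn 6.5
```

```bash
python3 -m pendant '[[0,0,0,0,0,0.02,0.04],[0,0,0,0,0,0.05,0.04],[0,0,0,0,0,0.085,0.04],[0,0,0,0,0,0.12,0.04],[0,0,0,0,0,0.15,0.04],[0,0,2,0.004,-0.03,0.155,0.04],[0,0,4,0.008,-0.065,0.155,0.04],[0,0,6.5,0.013,-0.1,0.155,0.04],[0,0,6.5,0.018,-0.14,0.155,0.04],[0,0,6.5,0.022,-0.18,0.155,0.04],[0,0,6.5,0.026,-0.21,0.155,0.04],[0,0,6.5,0.028,-0.23,0.155,0.04]]';python3 -m pendant '[[0,0,0,0,0,0,0.04],[0,0,0,0,0,0,0.04]]'
python3 - <<'E'
from h import *
st((.6028,.095,.059,-5))
Q=cloud(cams.camera("side")).reshape(-1,3)
P=Q[(abs(Q[:,0]-.603)<.035)&(Q[:,1]<.12)&(Q[:,1]>.07)&(Q[:,2]>.15)&(Q[:,2]<.24)]
for z in(.17,.2,.23):
    p=P[abs(P[:,2]-z)<.01]; print(z,np.round(np.percentile(p,[1,99],axis=0),4) if len(p) else 0)
E
```

```text
t: 9.48
eef_pos: [0.6028, 0.0918, 0.2037]
tool_rot: [-16.2, 89.9, -21.4]
contact_force: [-0.5, 0.1, -0.5]
opening: 0.0503
t: 9.65
eef_pos: [0.6027, 0.0907, 0.2035]
tool_rot: [-21.2, 89.9, -26.5]
contact_force: [0.2, 0.8, -0.6]
opening: 0.0499
t 9.65 p [0.6027 0.0907 0.2035] jaw -5.3 down [ 0.002 -0.001 -1.   ] F [ 0.2  0.8 -0.6] M [-0.09  0.08 -0.  ] op 0.0499 j [ 2. 27. 92. -0. 60.  8.]
 shift [ 1.000e-04  4.300e-03 -1.445e-01] turn 0.3
0.17 [[0.5762 0.0746 0.1603]
 [0.625  0.1031 0.1797]]
0.2 [[0.5719 0.0756 0.1902]
 [0.629  0.1017 0.2098]]
0.23 [[0.5683 0.0749 0.2202]
 [0.6327 0.1009 0.2399]]
```

```bash
python3 -m pendant '[[0,0,0,0.001,0.003,-0.03,0.04],[0,0,0,0.001,0.003,-0.06,0.04],[0,0,0,0.001,0.003,-0.09,0.04],[0,0,0,0.001,0.003,-0.115,0.04],[0,0,0,0.001,0.003,-0.13,0.04],[0,0,0,0.001,0.003,-0.138,0.04],[0,0,0,0.001,0.003,-0.143,0.04],[0,0,0,0.001,0.003,-0.145,0.04],[0,0,0,0.001,0.003,-0.145,0.04]]'; python3 -c "
from h import *
st()"
```

```text
t: 10.45
eef_pos: [0.6039, 0.0956, 0.0593]
tool_rot: [-4.5, 89.8, -9.6]
contact_force: [-0.4, -0.2, -1.2]
opening: 0.0502
t 10.45 p [0.6039 0.0956 0.0593] jaw -5.1 down [ 0.003 -0.    -1.   ] F [-0.4 -0.2 -1.2] M [-0.08  0.08  0.02] op 0.0502 j [ 3. 38. 99. -0. 43.  8.]
```

```bash
python3 -m pendant '[[0,0,0,0,0,-0.001,0.04],[0,0,0,0,0,-0.0015,0.04],[0,0,0,0,0,-0.0015,0.09],[0,0,0,0,0,-0.0015,0.09],[0,0,0,0,0,-0.0015,0.09],[0,0,0,0,0,-0.0015,0.09],[0,0,0,0,0,0.02,0.09],[0,0,0,0,0,0.06,0.09],[0,0,0,0,0,0.1,0.09],[0,0,0,0,0,0.115,0.09],[0,0,0,-0.003,-0.04,0.115,0.09],[0,0,0,-0.007,-0.08,0.115,0.09]]'
python3 - <<'E'
from h import *
st((.5895,-.065,.081,-5))
c=cams.camera("top");Q=cloud(c).reshape(-1,3);cv2.imwrite("pics/t2.png",cv2.resize(c["frame"][190:300,190:400],None,fx=3.7,fy=3.7))
cs=cams.camera("side");S=cloud(cs).reshape(-1,3);cv2.imwrite("pics/s2.png",cv2.resize(cs["frame"][120:330,180:400],None,fx=2.7,fy=2.7))
for n,Q in(("top",Q),("side",S)):
  for nm,y in(("wide",.132),("nar",.095)):
    P=Q[(abs(Q[:,0]-.604)<.04)&(abs(Q[:,1]-y)<(.018 if nm=="nar" else .028))&(Q[:,2]>.112)&(Q[:,2]<.126)]
    if len(P)>5:print(n,nm,cv2.minAreaRect((P[:,:2]*1000).astype(np.float32)),np.median(P[:,2]))
E
```

```text
t: 11.45
eef_pos: [0.5973, 0.0161, 0.1758]
tool_rot: [-1.6, 89.7, -6.5]
contact_force: [1.1, 0.2, -0.0]
opening: 0.0901
t 11.45 p [0.5973 0.0161 0.1758] jaw -4.9 down [ 0.006 -0.001 -1.   ] F [ 1.1  0.2 -0. ] M [-0.12 -0.    0.02] op 0.0901 j [-5. 28. 96. -0. 55.  0.]
 shift [-0.0078 -0.0811 -0.0948] turn -0.1
side wide ((604.8734741210938, 129.44956970214844), (51.45702362060547, 50.721595764160156), 0.20069429278373718) 0.11831367881037722
side nar ((603.6948852539062, 96.61031341552734), (31.486295700073242, 52.48640823364258), 89.07329559326172) 0.11740059643664816
```

View pics/s2.png

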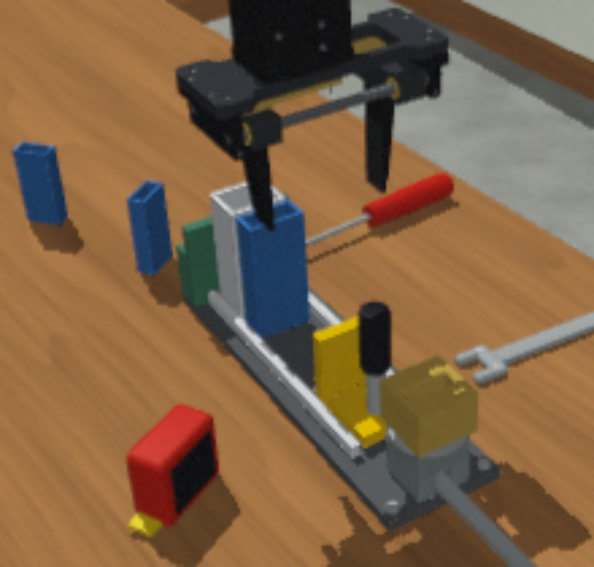

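Both tubes stand upright in the rack, aluminium at the wall (240,230) and blue next to it (275,265). Next is the stop handle (375,335).

```bash
python3 -m pendant '[[0,0,0,-0.003,-0.03,0,0.09],[0,0,0,-0.005,-0.06,0,0.09],[0,0,0,-0.0075,-0.08,0,0.09],[0,0,0,-0.0075,-0.08,-0.03,0.09],[0,0,0,-0.0075,-0.08,-0.06,0.09],[0,0,0,-0.0075,-0.08,-0.088,0.09],[0,0,0,-0.0075,-0.08,-0.095,0.09],[0,0,0,-0.0075,-0.08,-0.095,0.04],[0,0,0,-0.0075,-0.08,-0.095,0.01],[0,0,0,-0.0075,-0.08,-0.095,0.01],[0,0,0,-0.0075,-0.08,-0.095,0.01],[0,0,0,-0.0075,-0.08,-0.095,0.01]]'; python3 -m pendant '[[0,0,0,0,0,0,0.01],[0,0,0,0,0,0,0.01],[0,0,0,0,0,0,0.01]]'; python3 -c "
from h import *
st((.5895,-.065,.081,-5))"
```

```text
t: 12.55
eef_pos: [0.5896, -0.0685, 0.081]
tool_rot: [-13.2, 89.7, -18.5]
contact_force: [0.0, 0.0, -0.1]
opening: 0.0621
t: 12.8
eef_pos: [0.5897, -0.0685, 0.0814]
tool_rot: [-12.8, 89.7, -18.1]
contact_force: [1.2, -0.3, -0.3]
opening: 0.042
t 12.8 p [ 0.5897 -0.0685  0.0814] jaw -5.3 down [ 0.006 -0.002 -1.   ] F [ 1.2 -0.3 -0.3] M [-0.1   0.08 -0.01] op 0.042 j [-13.  35. 101.  -0.  44.  -8.]
 shift [-0.0002  0.0035 -0.0004] turn 0.3
```

```bash
python3 -m pendant '[[0,0,0,0,0.001,0,0.01],[0,0,0,0,0.001,0,0.01],[0,0,0,0,0.001,0,0.01],[0,0,0,0,0.001,0,0.01],[0,0,0,0,0.001,0,0.01]]'
python3 - <<'E'
from h import *
st((.5895,-.065,.081,-5))
E
```

```text
t: 13.22
eef_pos: [0.5911, -0.0676, 0.0815]
tool_rot: [-8.9, 89.5, -14.3]
contact_force: [9.4, 0.9, -3.7]
opening: 0.0238
t 13.22 p [ 0.5911 -0.0676  0.0815] jaw -5.3 down [ 0.009 -0.002 -1.   ] F [ 9.4  0.9 -3.7] M [ 0.05 -0.76 -0.03] op 0.0238 j [-13.  35. 101.  -0.  43.  -8.]
 shift [-0.0016  0.0026 -0.0005] turn 0.3
```

```bash
python3 -m pendant '[[0,0,0,0.001,0.005,0,0.01],[0,0,0,0.002,0.015,0,0.01],[0,0,0,0.003,0.025,0,0.01],[0,0,0,0.004,0.035,0,0.01],[0,0,0,0.005,0.045,0,0.01],[0,0,0,0.006,0.055,0,0.01],[0,0,0,0.007,0.065,0,0.01],[0,0,0,0.0077,0.073,0,0.01],[0,0,0,0.0082,0.078,0,0.01],[0,0,0,0.0085,0.082,0,0.01],[0,0,0,0.0085,0.083,0,0.01]]'
python3 - <<'E'
from h import *
st()
Q=cloud(cams.camera("side")).reshape(-1,3)
P=Q[(abs(Q[:,0]-.60)<.04)&(Q[:,1]>.0)&(Q[:,1]<.12)&(Q[:,2]>.05)&(Q[:,2]<.075)]
print(np.round(np.percentile(P,[1,99],axis=0),4))
E
```

```text
t: 14.13
eef_pos: [0.5984, 0.0161, 0.0815]
tool_rot: [-16.8, 89.6, -22.0]
contact_force: [-5.2, -3.0, 5.1]
opening: 0.0236
t 14.13 p [0.5984 0.0161 0.0815] jaw -5.3 down [ 0.006 -0.002 -1.   ] F [-5.2 -3.   5.1] M [-0.49  1.33  0.07] op 0.0236 j [ -5.  35. 101.  -0.  44.   1.]
[[0.5736 0.0128 0.0505]
 [0.609  0.118  0.0742]]
```

```bash
python3 -m pendant '[[0,0,0,0,0.004,0,0.01],[0,0,0,0,0.008,0,0.01],[0,0,0,0.0005,0.012,0,0.01],[0,0,0,0.001,0.016,0,0.01],[0,0,0,0.001,0.019,0,0.01],[0,0,0,0.0012,0.021,0,0.01],[0,0,0,0.0012,0.022,0,0.01]]'; python3 -c "
from h import *
st()"; python3 -m pendant '[[0,0,0,0,0.001,0,0.01],[0,0,0,0,0.002,0,0.01],[0,0,0,0,0.003,0,0.01],[0,0,0,0,0.004,0,0.01]]'; python3 -c "
from h import *
st()"
```

```text
t: 14.77
eef_pos: [0.6002, 0.0371, 0.0815]
tool_rot: [-26.9, 89.5, -32.1]
contact_force: [1.8, -19.0, -1.0]
opening: 0.0239
t 14.77 p [0.6002 0.0371 0.0815] jaw -5.3 down [ 0.007 -0.004 -1.   ] F [  1.8 -19.   -1. ] M [-3.35 -0.   -0.05] op 0.0239 j [ -3.  35. 100.  -0.  44.   3.]
t: 15.1
eef_pos: [0.6003, 0.0382, 0.0816]
tool_rot: [-44.6, 89.4, -49.9]
contact_force: [0.8, -23.2, 1.5]
opening: 0.0235
t 15.1 p [0.6003 0.0382 0.0816] jaw -5.3 down [ 0.007 -0.008 -1.   ] F [  0.8 -23.2   1.5] M [-3.65  0.42 -0.1 ] op 0.0235 j [ -2.  35. 100.  -1.  44.   3.]
```

```bash
python3 -m pendant '[[0,0,0,0,0,0,0.01],[0,0,0,0,0,0,0.05],[0,0,0,0,0,0,0.09],[0,0,0,0,0,0,0.09],[0,0,0,0,0,0,0.09],[0,0,0,0,0,0,0.09],[0,0,0,0,0,0.03,0.09],[0,0,0,0,0,0.07,0.09],[0,0,0,0,0,0.1,0.09],[0,0,0,-0.01,-0.04,0.11,0.09],[0,0,0,-0.02,-0.08,0.11,0.09],[0,0,0,-0.03,-0.12,0.11,0.09]]'
python3 - <<'E'
from h import *
st((.405,-.2606,.17,76.5))
c=cams.camera("top"); cs=cams.camera("side")
a=cv2.resize(c["frame"][200:300,200:300],(400,400),interpolation=2); b=cv2.resize(cs["frame"][170:320,230:380],(400,400),interpolation=2)
cv2.imwrite("pics/c3.png",np.hstack([a,b]))
Q=cloud(c).reshape(-1,3); u=np.array([.087,.996]); w=np.array([.6083,.1538])
d=(Q[:,:2]-w)@u; l=(Q[:,:2]-w)@np.array([.996,-.087])
for nm,zl,zh in(("tubes",.11,.127),("plate",.07,.088)):
    m=(abs(l)<.035)&(d>-.09)&(d<.02)&(Q[:,2]>zl)&(Q[:,2]<zh); print(nm,np.round(np.percentile(d[m],[1,5,95,99]),4) if m.any() else 0)
E
```

```text
t: 16.1
eef_pos: [0.5701, -0.0824, 0.1927]
tool_rot: [-38.7, 89.3, -43.8]
contact_force: [0.8, 0.8, 0.0]
opening: 0.0887
t 16.1 p [ 0.5701 -0.0824  0.1927] jaw -5.1 down [ 0.009 -0.008 -1.   ] F [0.8 0.8 0. ] M [-0.1  -0.02 -0.01] op 0.0887 j [-15.  25.  98.  -0.  56.  -9.]
 shift [-0.1651 -0.1782 -0.0227] turn 81.6
tubes [-0.0649 -0.0644 -0.0013 -0.0002]
plate [-0.0774 -0.077   0.0002  0.0096]
```

View pics/c3.png

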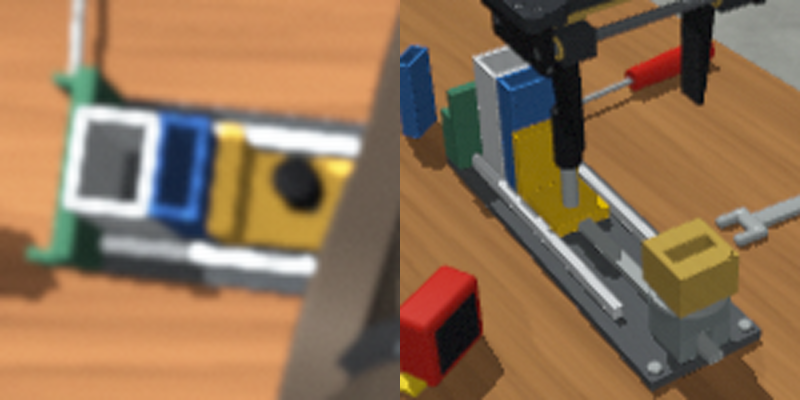

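The top crop shows wall, aluminium tube, blue tube and yellow plate in contact. Depth gives the tubes at -65 to 0 mm from the wall and the plate from -65 to -77. That is snug, so the key is next.

```bash
python3 -m pendant '[[0,0,7,-0.015,-0.016,-0.01,0.09],[0,0,14,-0.03,-0.032,-0.02,0.09],[0,0,21,-0.045,-0.049,-0.02,0.09],[0,0,28,-0.06,-0.065,-0.02,0.09],[0,0,35,-0.075,-0.081,-0.02,0.09],[0,0,42,-0.09,-0.097,-0.02,0.09],[0,0,49,-0.105,-0.113,-0.02,0.09],[0,0,56,-0.12,-0.13,-0.02,0.09],[0,0,63,-0.135,-0.146,-0.02,0.07],[0,0,70,-0.15,-0.162,-0.02,0.06],[0,0,77,-0.165,-0.178,-0.02,0.06],[0,0,81.6,-0.165,-0.178,-0.02,0.06]]'; python3 -m pendant '[[0,0,0,0,0,0,0.06],[0,0,0,0,0,0,0.06]]'; python3 -c "
from h import *
st((.4052,-.2607,.068,76.5))
s=manip.get_state();R=Ro.from_euler('xyz',s['tool_rot'],degrees=True).as_matrix();print('tilt fix deg',np.degrees(np.cross(R[:,0],[0,0,-1])))"
```

```text
t: 17.2
eef_pos: [0.4029, -0.2654, 0.172]
tool_rot: [-46.0, 89.4, 30.4]
contact_force: [0.1, 1.0, 0.0]
opening: 0.0684
t: 17.37
eef_pos: [0.403, -0.2653, 0.172]
tool_rot: [-46.4, 89.4, 29.8]
contact_force: [-0.5, -0.1, -0.1]
opening: 0.0609
t 17.37 p [ 0.403  -0.2653  0.172 ] jaw 76.3 down [ 0.009  0.005 -1.   ] F [-0.5 -0.1 -0.1] M [ 0.09 -0.01  0.01] op 0.0609 j [ -42.   20.  112.    1.   48. -118.]
 shift [ 0.0022  0.0046 -0.104 ] turn 0.2
tilt fix deg [-0.31109268  0.54255308  0.        ]
```

```bash
python3 -m pendant '[[-0.3,0.5,0,0.002,0.0045,0,0.06],[-0.3,0.5,0,0.002,0.0045,-0.03,0.06],[-0.3,0.5,0,0.002,0.0045,-0.06,0.06],[-0.3,0.5,0,0.002,0.0045,-0.09,0.06],[-0.3,0.5,0,0.002,0.0045,-0.102,0.06],[-0.3,0.5,0,0.002,0.0045,-0.103,0.06],[-0.3,0.5,0,0.002,0.0045,-0.103,0.005],[-0.3,0.5,0,0.002,0.0045,-0.103,0.005],[-0.3,0.5,0,0.002,0.0045,-0.103,0.005],[-0.3,0.5,0,0.002,0.0045,-0.103,0.005],[-0.3,0.5,0,0.002,0.0045,-0.103,0.005],[-0.3,0.5,0,0.002,0.0045,-0.103,0.005]]'; python3 -m pendant '[[0,0,0,0,0,0,0.005],[0,0,0,0,0,0,0.005],[0,0,0,0,0,0,0.005]]'; python3 -c "
from h import *
st((.4052,-.2607,.068,76.5))"
```

```text
t: 18.37
eef_pos: [0.4052, -0.2609, 0.0695]
tool_rot: [-92.4, 89.9, -16.1]
contact_force: [0.2, 0.1, -0.5]
opening: 0.0254
t: 18.62
eef_pos: [0.4052, -0.261, 0.0698]
tool_rot: [-96.8, 89.9, -20.5]
contact_force: [0.1, 0.7, 5.6]
opening: 0.0138
t 18.62 p [ 0.4052 -0.261   0.0698] jaw 76.2 down [ 0.002 -0.001 -1.   ] F [0.1 0.7 5.6] M [0.19 0.14 0.03] op 0.0138 j [ -41.   29.  117.    0.   33. -117.]
 shift [-0.      0.0003 -0.0018] turn 0.3
```

```bash
python3 -m pendant '[[0,0,0,0,0,0.02,0.005],[0,0,0,0,0,0.05,0.005],[0,0,0,0,0,0.08,0.005],[0,0,0,0,0,0.1,0.005],[0,0,0,0,0,0.1,0.005]]';  python3 - <<'E'
from h import *
st((.5842,-.1295,.17,83))
for n in("top","side"):
    c=cams.camera(n); g=c["frame"].astype(int); W=cloud(c)
    f,cx,cy=K(c); R=np.array(c["R"]); o=-R.T@c["t"]
    v,u=np.mgrid[:480,:640]; d=np.stack([(u-cx)/f,(v-cy)/f,np.ones_like(u)],-1)@R
    X=o+d*((.096-o[2])/d[...,2])[...,None]   # rays onto the clamp's top plane
    ins=(np.hypot(X[...,0]-.5842,X[...,1]+.1295)<.0225)
    br=g.sum(-1); med=np.median(br[ins]); m=ins&(br<.72*med)
    print(n,m.sum(),np.median(g[ins],axis=0),cv2.minAreaRect((X[m][:,:2]*1000).astype(np.float32)),np.round(X[m].mean(0),4))
    Y=X[m][:,:2]-X[m][:,:2].mean(0); e=np.linalg.svd(Y,full_matrices=False)[2][0]; print("axis",np.degrees(np.arctan2(e[1],e[0])))
    Q=W.reshape(-1,3); P=Q[(np.hypot(Q[:,0]-.5842,Q[:,1]+.1295)<.045)&(Q[:,2]>.09)&(Q[:,2]<.102)]; print(cv2.minAreaRect((P[:,:2]*1000).astype(np.float32)))
    # held key
    P=Q[(np.hypot(Q[:,0]-.4052,Q[:,1]+.261)<.05)&(Q[:,2]>.115)&(Q[:,2]<.135)]
    if len(P)>9: print("blade",len(P),np.round(P.min(0),4),np.round(P.max(0),4))
E
```

```text
t: 19.03
eef_pos: [0.4063, -0.2619, 0.1733]
tool_rot: [-112.2, 89.6, -35.9]
contact_force: [0.8, -0.6, -1.4]
opening: 0.0134
t 19.03 p [ 0.4063 -0.2619  0.1733] jaw 76.2 down [ 0.006 -0.005 -1.   ] F [ 0.8 -0.6 -1.4] M [ 0.01 -0.04 -0.  ] op 0.0134 j [ -41.   20.  112.    0.   48. -117.]
 shift [ 0.1779  0.1324 -0.0033] turn 6.8
top 98 [102. 188. 225.] ((585.321533203125, -129.531494140625), (11.597529411315918, 33.6534423828125), 85.60025024414062) [ 0.5856 -0.1294  0.096 ]
axis 175.14989360902865
((583.882080078125, -128.9877471923828), (52.26044464111328, 50.32688522338867), 84.27567291259766)
side 90 [ 69.  146.5 173. ] ((582.33251953125, -121.87317657470703), (26.634891510009766, 40.3394889831543), 88.68909454345703) [ 0.5793 -0.1264  0.096 ]
axis -15.294442460484579
((585.9949951171875, -129.5963592529297), (52.249908447265625, 50.923797607421875), 84.33012390136719)
blade 90 [ 0.3913 -0.2695  0.1197] [ 0.4208 -0.2602  0.135 ]
```

```bash
python3 -m pendant '[[0.3,0.3,1,0.01,0.008,0.005,0.005],[0.3,0.3,2,0.03,0.022,0.005,0.005],[0.3,0.3,4,0.055,0.041,0.005,0.005],[0.3,0.3,6,0.08,0.059,0.005,0.005],[0.3,0.3,8,0.105,0.077,0.005,0.005],[0.3,0.3,9,0.13,0.096,0.005,0.005],[0.3,0.3,9,0.15,0.11,0.005,0.005],[0.3,0.3,9,0.168,0.123,0.003,0.005],[0.3,0.3,9,0.177,0.13,0,0.005],[0.3,0.3,9,0.179,0.132,0,0.005],[0.3,0.3,9,0.179,0.132,0,0.005],[0.3,0.3,9,0.179,0.132,0,0.005]]'
python3 - <<'E'
from h import *
st((.585,-.1295,.12,85))
c=cams.camera("side"); x,y=map(int,proj(c,[.585,-.13,.11])); cv2.imwrite("pics/k4.png",cv2.resize(c["frame"][y-60:y+50,x-60:x+60],None,fx=5,fy=5,interpolation=2))
Q=cloud(c).reshape(-1,3)
for z in(.13,.15): 
    P=Q[(np.hypot(Q[:,0]-.585,Q[:,1]+.1295)<.03)&(abs(Q[:,2]-z)<.004)]; print(z,len(P),np.round(np.percentile(P,[2,98],axis=0),4) if len(P) else 0)
E
```

```text
t: 20.13
eef_pos: [0.5832, -0.1294, 0.1692]
tool_rot: [51.0, 89.7, 136.2]
contact_force: [-0.9, -0.2, -1.1]
opening: 0.0138
t 20.13 p [ 0.5832 -0.1294  0.1692] jaw 85.2 down [-0.004  0.004 -1.   ] F [-0.9 -0.2 -1.1] M [-0.   -0.04  0.02] op 0.0138 j [ -19.   29.   96.    0.   55. -104.]
 shift [ 0.0018 -0.0001 -0.0492] turn -0.2
0.13 50 [[ 0.569  -0.1353  0.1264]
 [ 0.5966 -0.1272  0.1339]]
0.15 199 [[ 0.56   -0.1436  0.1463]
 [ 0.6058 -0.1183  0.153 ]]
```

View pics/k4.png

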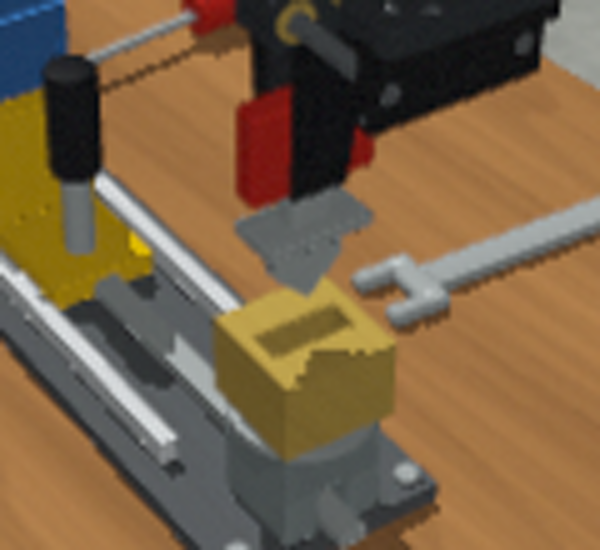

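The red key hangs upright over the slot (305,330 in the crop), aligned with it and about 20 mm above.

```bash
python3 -m pendant '[[-0.2,-0.2,0,0.0017,0.0005,0,0.005],[-0.2,-0.2,0,0.0017,0.0005,-0.01,0.005],[-0.2,-0.2,0,0.0017,0.0005,-0.018,0.005],[-0.2,-0.2,0,0.0017,0.0005,-0.024,0.005],[-0.2,-0.2,0,0.0017,0.0005,-0.03,0.005],[-0.2,-0.2,0,0.0017,0.0005,-0.034,0.005],[-0.2,-0.2,0,0.0017,0.0005,-0.034,0.005]]'; python3 -c "
from h import *
st((.585,-.1295,.12,85))"
```

```text
t: 20.77
eef_pos: [0.5846, -0.1291, 0.1344]
tool_rot: [64.3, 89.9, 149.5]
contact_force: [0.0, 0.1, -0.1]
opening: 0.0137
t 20.77 p [ 0.5846 -0.1291  0.1344] jaw 85.2 down [-0.002  0.001 -1.   ] F [ 0.   0.1 -0.1] M [-0.   -0.02  0.04] op 0.0137 j [ -19.   31.   98.    0.   51. -104.]
 shift [ 0.0004 -0.0004 -0.0144] turn -0.2
```

```bash
python3 -m pendant '[[0,0,0,0,0,-0.004,0.005],[0,0,0,0,0,-0.008,0.005],[0,0,0,0,0,-0.011,0.005],[0,0,0,0,0,-0.013,0.005],[0,0,0,0,0,-0.014,0.005],[0,0,0,0,0,-0.0145,0.005],[0,0,0,0,0,-0.0145,0.005]]'; python3 -c "
from h import *
st((.585,-.1295,.12,85))"
```

```text
t: 21.35
eef_pos: [0.5846, -0.129, 0.12]
tool_rot: [63.7, 89.9, 148.9]
contact_force: [-0.4, 0.2, -0.8]
opening: 0.014
t 21.35 p [ 0.5846 -0.129   0.12  ] jaw 85.2 down [-0.002  0.001 -1.   ] F [-0.4  0.2 -0.8] M [ 0.03 -0.07 -0.01] op 0.014 j [ -19.   32.   99.    0.   49. -104.]
 shift [ 0.0004 -0.0005 -0.    ] turn -0.2
```

Not seated yet. I'll go down in small steps until it makes contact.

```bash
python3 -m pendant '[[0,0,0,0,0,-0.001,0.005],[0,0,0,0,0,-0.002,0.005],[0,0,0,0,0,-0.002,0.005]]'; python3 -c "
from h import *
st()"; python3 -m pendant '[[0,0,0,0,0,-0.001,0.005],[0,0,0,0,0,-0.0015,0.005],[0,0,0,0,0,-0.0015,0.005]]'; python3 -c "
from h import *
st()"
```

```text
t: 21.6
eef_pos: [0.5848, -0.1291, 0.1197]
tool_rot: [40.1, 90.0, 125.3]
contact_force: [-5.6, 1.4, 15.2]
opening: 0.014
t 21.6 p [ 0.5848 -0.1291  0.1197] jaw 85.2 down [-0.     0.001 -1.   ] F [-5.6  1.4 15.2] M [ 0.24  0.96 -0.03] op 0.014 j [ -19.   32.   99.    0.   49. -104.]
t: 21.85
eef_pos: [0.5849, -0.1291, 0.1197]
tool_rot: [-81.0, 90.0, 4.2]
contact_force: [-4.6, 0.8, 14.1]
opening: 0.0137
t 21.85 p [ 0.5849 -0.1291  0.1197] jaw 85.2 down [ 0.001  0.    -1.   ] F [-4.6  0.8 14.1] M [ 0.27  0.93 -0.01] op 0.0137 j [ -19.   32.   99.    0.   49. -104.]
```

```bash
python3 -m pendant '[[0,0,-4,0,0,0,0.005],[0,0,-9,0,0,0,0.005],[0,0,-15,0,0,0,0.005],[0,0,-21,0,0,0,0.005],[0,0,-27,0,0,0,0.005],[0,0,-33,0,0,0,0.005],[0,0,-39,0,0,0,0.005],[0,0,-45,0,0,0,0.005],[0,0,-51,0,0,0,0.005],[0,0,-57,0,0,0,0.005],[0,0,-61,0,0,0,0.005],[0,0,-62,0,0,0,0.005]]'; python3 -c "
from h import *
st()"
```

```text
t: 22.85
eef_pos: [0.5858, -0.1286, 0.1201]
tool_rot: [-28.9, 89.9, -6.0]
contact_force: [2.9, 3.6, 1.1]
opening: 0.014
t 22.85 p [ 0.5858 -0.1286  0.1201] jaw 22.9 down [ 0.003 -0.    -1.   ] F [2.9 3.6 1.1] M [ 0.8  -0.68  0.09] op 0.014 j [-19.  32.  99.   0.  49. -42.]
```

```bash
python3 -m pendant '[[0,0,-5,-0.0005,-0.0003,0,0.005],[0,0,-10,-0.0005,-0.0003,0,0.005],[0,0,-15,-0.0005,-0.0003,0,0.005],[0,0,-19,-0.0005,-0.0003,0,0.005],[0,0,-20,-0.0005,-0.0003,0,0.005],[0,0,-20,-0.0005,-0.0003,0,0.005]]'; python3 -c "
from h import *
st()"; python3 -m pendant '[[0,0,-2,0,0,0,0.005],[0,0,-4,0,0,0,0.005],[0,0,-6,0,0,0,0.005],[0,0,-6,0,0,0,0.005]]'; python3 -c "
from h import *
st()"
```

```text
t: 23.35
eef_pos: [0.5857, -0.1286, 0.1201]
tool_rot: [-17.4, 89.8, -14.4]
contact_force: [3.7, 3.5, -2.0]
opening: 0.0142
t 23.35 p [ 0.5857 -0.1286  0.1201] jaw 3.0 down [ 0.003 -0.001 -1.   ] F [ 3.7  3.5 -2. ] M [ 0.71 -0.77  0.02] op 0.0142 j [-19.  32.  99.   0.  49. -22.]
t: 23.68
eef_pos: [0.5858, -0.1286, 0.1202]
tool_rot: [-15.3, 89.8, -18.3]
contact_force: [2.9, 1.8, -1.1]
opening: 0.0139
t 23.68 p [ 0.5858 -0.1286  0.1202] jaw -3.0 down [ 0.003 -0.001 -1.   ] F [ 2.9  1.8 -1.1] M [ 0.4  -0.45  0.01] op 0.0139 j [-19.  32.  99.   0.  49. -16.]
```

```bash
python3 -m pendant '[[0,0,-2,0,0,0,0.005],[0,0,-4,0,0,0,0.005],[0,0,-6,0,0,0,0.005],[0,0,-6,0,0,0,0.005]]'; python3 -c "
from h import *
st()"; python3 -m pendant '[[0,0,-2,0,0,0,0.005],[0,0,-4,0,0,0,0.005],[0,0,-4,0,0,0,0.005]]'
python3 - <<'E'
from h import *
st()
c=cams.camera("side"); x,y=map(int,proj(c,[.585,-.13,.11])); cv2.imwrite("pics/k5.png",cv2.resize(c["frame"][y-50:y+40,x-50:x+50],None,fx=5,fy=5,interpolation=2))
E
```

```text
t: 24.02
eef_pos: [0.5859, -0.1286, 0.1202]
tool_rot: [-20.5, 89.8, -29.3]
contact_force: [2.1, 2.4, -1.4]
opening: 0.0141
t 24.02 p [ 0.5859 -0.1286  0.1202] jaw -8.8 down [ 0.003 -0.002 -1.   ] F [ 2.1  2.4 -1.4] M [ 0.33 -0.33  0.83] op 0.0141 j [-19.  32.  99.  -0.  49. -10.]
t: 24.27
eef_pos: [0.5859, -0.1285, 0.1202]
tool_rot: [-24.0, 89.8, -36.7]
contact_force: [1.8, 2.8, -1.1]
opening: 0.0154
t 24.27 p [ 0.5859 -0.1285  0.1202] jaw -12.7 down [ 0.003 -0.002 -1.   ] F [ 1.8  2.8 -1.1] M [ 0.46 -0.29  0.91] op 0.0154 j [-19.  32.  99.  -0.  49.  -6.]
```

View pics/k5.png

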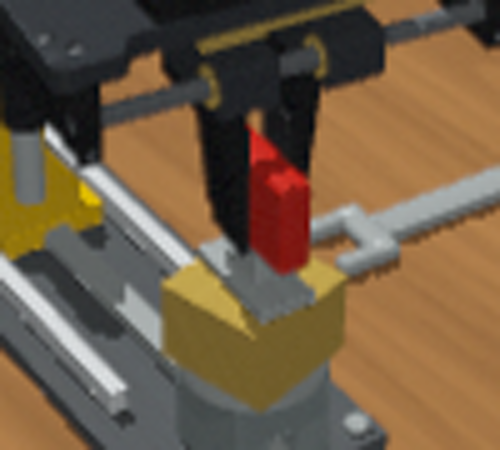

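Mz rose to 0.9 N m, and the key began slipping in the jaws at about -94° yaw, so the clamp is on its hard stop. I'll take off the strain, press lightly, release and lift.

```bash
python3 -m pendant '[[0,0,3,0,0,0,0.005],[0,0,5,0,0,-0.001,0.005],[0,0,5,0,0,-0.0015,0.005],[0,0,5,0,0,-0.0015,0.02],[0,0,5,0,0,-0.0015,0.05],[0,0,5,0,0,-0.0015,0.07],[0,0,5,0,0,-0.0015,0.08],[0,0,5,0,0,-0.0015,0.08],[0,0,5,0,0,0.03,0.08],[0,0,5,0,0,0.07,0.08],[0,0,5,0,0,0.11,0.08],[0,0,5,0,0,0.12,0.08]]'; python3 -m pendant '[[0,0,0,-0.03,-0.04,0,0.08],[0,0,0,-0.06,-0.08,0,0.08],[0,0,0,-0.09,-0.12,0,0.08],[0,0,0,-0.11,-0.15,0,0.08],[0,0,0,-0.11,-0.15,0,0.08],[0,0,0,-0.11,-0.15,0,0.08]]'
python3 - <<'E'
from h import *
st()
c=cams.camera("top"); cs=cams.camera("side")
a=cv2.resize(c["frame"][200:300,200:400],(800,400),interpolation=2); b=cv2.resize(cs["frame"][150:330,200:400],(222,200)); b2=cv2.resize(cs["frame"][220:310,280:380],(222,200)); 
C=np.zeros((600,800,3),np.uint8); C[:400]=a; C[400:,:222]=b; C[400:,230:452]=b2; cv2.imwrite("pics/f6.png",C)
u=np.array([.087,.996]); w=np.array([.6083,.1538])
for n,cc in(("top",c),("side",cs)):
    Q=cloud(cc).reshape(-1,3); d=(Q[:,:2]-w)@u; l=(Q[:,:2]-w)@np.array([.996,-.087])
    for nm,zl,zh,dl in(("tubes",.112,.127,-.09),("plate",.074,.086,-.09)):
        m=(abs(l)<.035)&(d>dl)&(d<.02)&(Q[:,2]>zl)&(Q[:,2]<zh); print(n,nm,np.round(np.percentile(d[m],[2,98]),4))
    P=Q[(np.hypot(Q[:,0]-.585,Q[:,1]+.129)<.05)&(Q[:,2]>.125)&(Q[:,2]<.2)]; print("grip",cv2.minAreaRect((P[:,:2]*1000).astype(np.float32)),"top",np.round(np.percentile(P[:,2],[90,97,99]),4))
    P=Q[(np.hypot(Q[:,0]-.585,Q[:,1]+.129)<.05)&(Q[:,2]>.085)&(Q[:,2]<.1)]; print("clamp",cv2.minAreaRect((P[:,:2]*1000).astype(np.float32)))
E
```

```text
t: 25.32
eef_pos: [0.5874, -0.129, 0.2461]
tool_rot: [-15.3, 89.3, -22.9]
contact_force: [0.7, 0.0, 0.2]
opening: 0.0675
t: 25.82
eef_pos: [0.4753, -0.2819, 0.2459]
tool_rot: [-18.0, 89.4, -25.8]
contact_force: [0.4, -0.1, -0.2]
opening: 0.0802
t 25.82 p [ 0.4753 -0.2819  0.2459] jaw -7.8 down [ 0.01  -0.005 -1.   ] F [ 0.4 -0.1 -0.2] M [-0.08  0.11 -0.08] op 0.0802 j [-38.  20.  98.   0.  62. -30.]
top tubes [-0.0646 -0.0005]
top plate [-0.0773  0.0005]
grip ((584.0172729492188, -129.80967712402344), (52.47718048095703, 14.449955940246582), 86.38101196289062) top [0.1597 0.1607 0.1617]
clamp ((585.0021362304688, -129.55288696289062), (52.50740432739258, 50.35737228393555), 10.529248237609863)
side tubes [-0.0637  0.0007]
side plate [-0.0782  0.0031]
grip ((584.055419921875, -133.33189392089844), (49.728729248046875, 14.663748741149902), 87.91766357421875) top [0.1576 0.1585 0.1589]
clamp ((584.5438232421875, -130.31739807128906), (52.43180847167969, 50.480628967285156), 11.250890731811523)
```

View pics/f6.png

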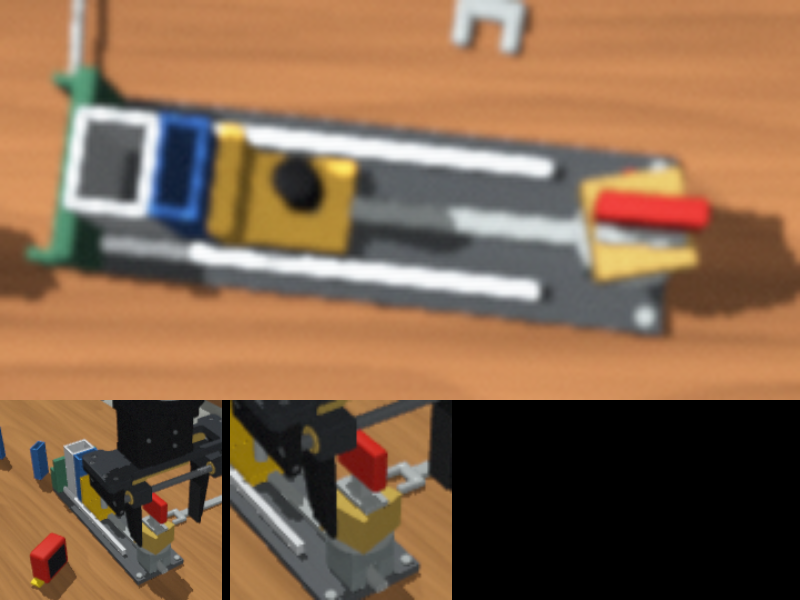

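The clamp is now at about -79° world yaw, or roughly 1.29 rad relative to the rack, so it is at its end stop. The key top is at 158–160 mm (158 expected when fully in). The tubes and stop are still snug and the gripper is clear.

```bash
python3 -c "
from cell import order
print(order.sign_off())"
```

```text
the job is handed in; nothing more can be done
None
```

I packed both tubes, slid the stop up, and put the key in the clamp and turned it. Then I let go and handed the job in at about 26 s; `order.sign_off()` gave no verdict.

- **Tubes:** the aluminium tube is against the green wall with the blue 50×25×110 mm one next to it, both upright. They fill 0 to 65 mm from the wall.
- **Stop:** the yellow plate sits at 65 to 77 mm from the wall. I pushed it with about 20 N until it stopped moving, and it stayed there after release.
- **Key:** its top is at 158–160 mm, against 158 mm expected when it is fully in.
- **Clamp:** it measures about 1.29 rad, and the turning moment rose to 0.9 N m at the end stop. The key slipped slightly in the jaws there, so I eased back 5° within the free play before letting go.
- **Disagreement:** the side camera placed the key grip 3.5 mm off the top camera's reading in y. The gripper was partly blocking that view, so I relied on the top camera.
- **Other tools:** I touched none of them, but I did not re-measure their positions at the end.

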